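# Sort two look-alike relay cans by weight

### The job

Two sealed relay cans that look exactly alike stand on the bench, but one has lost its core and is much lighter. Lift them to feel which is which, then set the heavy one upright in the green tray and the light one upright in the red tray, lowering each to the tray floor rather than dropping it.

Things in the scene. Friction and masses are not known exactly. Their poses are not given: they have to be found in the camera images.
- can_1: A sealed relay can: upright loose square aluminium case 44x44 mm, 68 tall with a blue band near the top and a black 6 mm lid; two brass tabs stand 3 mm above it. Origin: centre of its underside; z up, x and y square to its sides. The heavy can is about 0.45-0.55 kg, the light one under 0.1 kg; either name may be the heavy one. Contents shut in, 2 mm of play.
- can_2: Other sealed relay can: upright loose square aluminium case 44x44 mm, 68 tall with a blue band near the top and a black 6 mm lid; two brass tabs stand 3 mm above it. Origin: centre of its underside; z up, x and y square to its sides. The heavy can is about 0.45-0.55 kg, the light one under 0.1 kg; either name may be the heavy one. Contents shut in, 2 mm of play.
- green_tray: A green open plastic tray fixed to the bench, 130 (x) x 150 (y) x 30 mm high outside, walls and floor 4 mm thick, no divider, empty. A small blank card holder is on its -x side. Origin: centre of its underside (its inner floor is 4 mm above); z up. The heavy can belongs here.
- red_tray: A red open plastic tray fixed to the bench, 130 (x) x 150 (y) x 30 mm high outside, walls and floor 4 mm thick, no divider, empty. A small blank card holder is on its -x side. Origin: centre of its underside (its inner floor is 4 mm above); z up. The light can belongs here.

How it is judged (in metres and radians):
At the end, for the whole second after the job is handed in: The heavy can (pressing on the tray with over 2.4 N) stands on the green tray's floor and the light can (under 2.4 N) on the red tray's floor: undersides within 8 mm of the floor, upright within about 10 degrees, at rest (((x of can_1 in the frame of green_tray between -0.05 and 0.05 m and y of can_1 in the frame of green_tray between -0.06 and 0.06 m and z of can_1 in the frame of green_tray between -0.005 and 0.012 m and angle between each of can_1, can_2's own z axis and vertical below 0.17 rad and linear speed of each of can_1, can_2 below 0.02 m/s and x of can_2 in the frame of red_tray between -0.05 and 0.05 m and y of can_2 in the frame of red_tray between -0.06 and 0.06 m and z of can_2 in the frame of red_tray between -0.005 and 0.012 m and contact force between can_1 and green_tray above 2.4 N and contact force between can_2 and red_tray below 2.4 N) or (x of can_2 in the frame of green_tray between -0.05 and 0.05 m and y of can_2 in the frame of green_tray between -0.06 and 0.06 m and z of can_2 in the frame of green_tray between -0.005 and 0.012 m and angle between each of can_2, can_1's own z axis and vertical below 0.17 rad and linear speed of each of can_2, can_1 below 0.02 m/s and x of can_1 in the frame of red_tray between -0.05 and 0.05 m and y of can_1 in the frame of red_tray between -0.06 and 0.06 m and z of can_1 in the frame of red_tray between -0.005 and 0.012 m and contact force between can_2 and green_tray above 2.4 N and contact force between can_1 and red_tray below 2.4 N))); the robot touches nothing.
It fails at once if can 1 is let go and falls more than about 25 mm (linear speed of can_1 above 0.7 m/s and contact force between the fingers and can_1 below 0.1 N).
It fails at once if can 2 is let go and falls more than about 25 mm (linear speed of can_2 above 0.7 m/s and contact force between the fingers and can_2 below 0.1 N).
It also fails if it takes over 61 s, if anything falls off the work surface, if the arm or the gripper's body presses on something with over 40 N, if the wrist force passes 120 N, or if a joint passes its speed limit or range.

### The arm

A 7-joint arm with a two-finger parallel gripper is mounted at the origin on a cart in front of the work surface, level with it; the furniture and walls round the work are solid. World frame = base frame: x ahead of the robot, y to its left, z up, the work surface at z = 0. Lengths are in m, angles in degrees, forces in N, time in s.
With the tool pointing down it reaches from about 0.425 to 0.875 m from the base axis. Payload 4.7 kg.
Tool frame: the origin (TCP) lies on the centre line of the jaws, within the pads' length; the fingertips stand 17 mm ahead of it and the grasp point (between the pads) lies 2 mm behind it; z points along the fingers, y is the line along which they close (so a half turn about z gives the same grasp; the last joint's range is limited). The gripper opens to 87 mm and grips with 3 to 60 N. Pads are 19 mm wide; open, the fingers measure 117 mm over their backs; the gripper's body (75 mm by 190 mm) begins 51 mm behind the grasp point.
Start: joints at [-65.598, 18.392, -4.016, 83.108, 1.295, 78.541, -3.26], TCP at [0.26, 0.596, 0.24] pointing down, gripper open.
Joint ranges: [-163.93, 163.93], [-17.29, 119.83], [-79.2, 71.16], [3.27, 140.29], [-89.18, 269.18], [5.43, 117.66], [-154.24, 154.24]. Speed limits (degrees/s): [147.25, 147.25, 180, 180, 180, 180, 180].

### API

Orientations are given as [roll, pitch, yaw] about the fixed x, y, z axes, in that order (R = Rz(yaw) Ry(pitch) Rx(roll)).
In Python, from plant import bot, camrig gives the robot as it stands (bot), with the cameras (camrig).
- The arm moves only by the shell command python3 steer.py FILE [FORCE], which reads ROWS from the file FILE. ROWS is a JSON list of rows, 1 to 10 of them, each of 7 numbers: a rotation vector rx, ry, rz in shares of 45 degrees (1.0 is 45 degrees), then dx, dy, dz in shares of 0.75 m (1.0 is 0.75 m), then the finger opening in m; each row is the pose to reach, as a shift and turn from the pose commanded when the command began, along the tool's axes at that moment; what a row does not reach only later rows make up. A row lasts 1/10 s, in which the tool goes at most 0.05 m and 8.59 degrees, less where a joint would pass 70% of its speed; a pose out of reach is approached as far as the arm can. The fingers move at their own pace and stop on an object; FORCE is the grip in N (left out, the last holds). Time passes only in rows, so rows that do not move let the fingers close. It prints the time, the measured TCP pose, the force, the opening and the grip force at its end. Shift and turn numbers lie between -1 and 1, and a call with a number outside is refused. Input that does not fit is refused with a message, and nothing moves.
- bot.state(): the state, without advancing time (a new reading comes with each control period).
- camrig.camera(name): name is "scene" or "top" or "wrist"; returns a dict with "img" (400x640x3 uint8, red, green, blue), "camera_matrix" (3x3 intrinsics, pixels), "origin" and "orientation" of the camera in the world; the wrist camera has in their place "T_tool_cam" (4x4, takes a point from camera to tool coordinates, whose origin is the TCP and whose axes are the flange's). Camera axes: x right, y down, z forward; pixel columns grow to the right and rows downward; lengths in m; the calibration is good to about 2 mm. A picture is of the moment at which its call begins: read the wrist's pose just before it. There is no depth.
- bot.hand_in(): hands the job in; it is judged then, once.
The state is a dict: "time": time; "qpos": joint angles; "qd": joint speeds; "tau": joint torques, N m; "position": TCP position; "ee_rot": TCP orientation; "force": force on the tool from outside, world axes, zero at the start; "ft_torque": the same for the moment, N m; "gripper_width": finger opening in m; "grip_force": force on a finger pad.
Only numpy, scipy, OpenCV 4.12 (cv2) and the standard library are available. Lean on these libraries where they do the work, as an engineer would, in place of code of your own. Each camera call takes 0.05 s, during which the arm holds its last target. There are 200 camera calls.

## Working session

There is one attempt and no reset: what is moved stays moved. The work goes in short steps, Python scripts to look and compute and a shell command to move; the robot and the scene stay as the last step left them, time stands still between calls to the robot, and variables do not carry over. Pictures are saved under pics/ and viewed, at most 10 in all, crops included, and the job is handed in when it is done.

```bash
ls; mkdir -p pics; python3 - <<'E'
from plant import bot, camrig
import cv2,json,numpy as np
s=bot.state();print({k:np.round(v,3).tolist() for k,v in s.items()})
for n in("top","scene"):
    c=camrig.camera(n);cv2.imwrite(f"pics/{n}0.png",c["img"][:,:,::-1]);print(n,c["camera_matrix"],c["origin"],c["orientation"])
E
```

```text
pics
plant.py
steer.py
{'time': 0.0, 'qpos': [-65.6, 18.439, -4.015, 83.176, 1.295, 78.541, -3.262], 'qd': [-0.012, -0.014, 0.011, 0.083, -0.048, -0.187, 0.003], 'tau': [-0.001, -49.129, -0.404, -31.254, -0.064, 0.044, 0.0], 'position': [0.26, 0.595, 0.238], 'ee_rot': [-179.89, 0.006, 156.407], 'force': [-0.007, -0.321, -0.387], 'ft_torque': [-0.037, 0.045, 0.056], 'grip_force': 0.0, 'gripper_width': 0.087}
top [[402.20340078   0.         308.34126851]
 [  0.         402.20340078 199.98831027]
 [  0.           0.           1.        ]] [0.29678025 0.017463   1.06333817] [-1.67634911e+02  1.26698336e-01 -9.24930865e+01]
scene [[476.00430822   0.         319.74636259]
 [  0.         476.00430822 196.51271879]
 [  0.           0.           1.        ]] [-0.29840985 -0.62283197  1.17766378] [-137.92835839    0.16472347  -53.12660694]
```

View pics/top0.png

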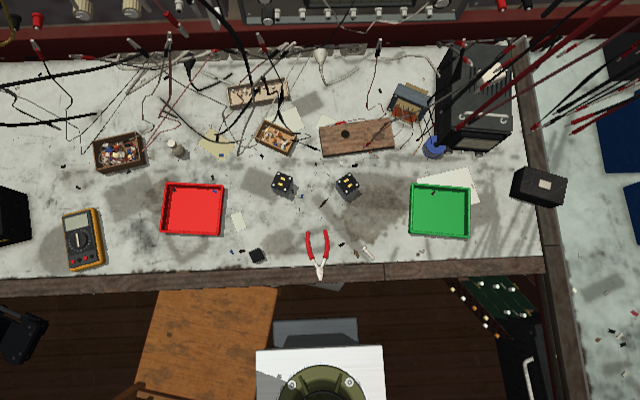

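View pics/scene0.png

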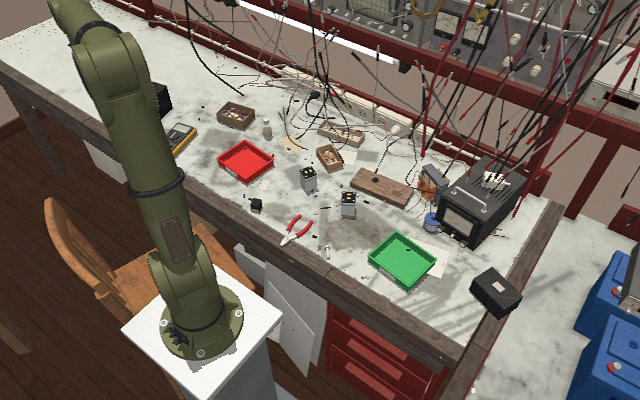

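The top view shows the red tray at about (192,209), the green tray at (440,210), and the can lids at (283,182) and (348,184). The scene view agrees, with cans at (308,178) and (348,203). Next I'll measure them.

```bash
cat > h.py <<'E'
import cv2,numpy as np
from scipy.spatial.transform import Rotation as R
def ray(c,px,z):
    d=R.from_euler('xyz',c["orientation"],degrees=True).as_matrix()@np.linalg.inv(c["camera_matrix"])@np.array([px[0],px[1],1.])
    o=np.array(c["origin"]);return o+d*(z-o[2])/d[2]
def rect(c,m,z):
    k=max(cv2.findContours(m.astype(np.uint8),0,cv2.CHAIN_APPROX_NONE)[0],key=cv2.contourArea)
    p=np.array([ray(c,q[0],z)[:2] for q in k]);(x,y),wh,a=cv2.minAreaRect((p*1000).astype(np.float32))
    return np.round([x,y,*wh,a],1)
E
python3 - <<'E'
from h import *
from plant import bot, camrig
c=camrig.camera("top");I=c["img"].astype(int);r,g,b=I[...,0],I[...,1],I[...,2]
print("red",rect(c,(r>120)&(g<70)&(b<70)&(np.arange(640)<240),.03))
print("green",rect(c,(g>100)&(r<80)&(b<120)&(np.arange(640)>400),.03))
for n,(u,v) in dict(L=(283,182),R=(348,184)).items():
    w=np.zeros((400,640),bool);w[v-20:v+20,u-22:u+22]=1
    t=w&(r>120)&(b<110)&(r-b>50)
    nn,l,s,ce=cv2.connectedComponentsWithStats(t.astype(np.uint8))
    print(n,[(s[i,4],np.round(ce[i],1),np.round(ray(c,ce[i],.071)*1000,1)) for i in range(1,nn)])
    lid=w&(I.max(2)<60)
    lid=cv2.morphologyEx((lid|t).astype(np.uint8),cv2.MORPH_OPEN,np.ones((5,5)))
    print("lid",rect(c,lid,.068))
s=camrig.camera("scene")["img"]
o=np.hstack([cv2.resize(c["img"][160:210,260:373],None,fx=4,fy=4,interpolation=0),cv2.resize(s[150:200,285:370],None,fx=4,fy=4,interpolation=0)])
o=np.vstack([o,cv2.resize(s[155:225,280:380],(o.shape[1],300),interpolation=0)])
cv2.imwrite("pics/z.png",o[:,:800,::-1])
E
```

```text
red [515.5 318.2 155.4 135.1  84.5]
green [ 481.7 -332.1  153.1  134.    82.2]
L [(np.int32(10), array([282.4, 178.2]), array([574.1,  74. ,  71. ])), (np.int32(12), array([280.1, 183.7]), array([559.9,  80.3,  71. ]))]
lid [560.6  66.6  17.9  18.6  88.1]
R [(np.int32(10), array([346.2, 180. ]), array([562.2, -88.6,  71. ])), (np.int32(11), array([349.6, 185. ]), array([548.6, -96.5,  71. ]))]
lid [547.6 -79.8  15.3  16.   86.5]
```

View pics/z.png

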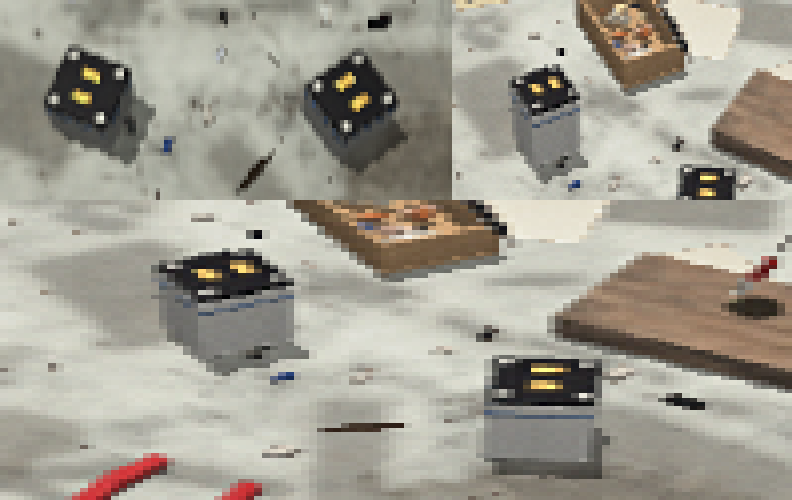

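Both lids are clear. Tab midpoints put can L at (0.567, 0.077) with yaw about -24°, and can R at (0.555, -0.093) with yaw about 30°. Tray sizes come out as expected, so I'll move above L.

```bash
cat > go.py <<'E'
import sys,numpy as np
from plant import bot, camrig
from scipy.spatial.transform import Rotation as R
s=bot.state();t=np.array([float(v) for v in sys.argv[1:4]]);M=R.from_euler('xyz',s["ee_rot"],degrees=True)
print("pos",np.round(s["position"],4),"rpy",np.round(s["ee_rot"],1),"shift",np.round(M.inv().apply(t-s["position"]),4))
if len(sys.argv)>4: print("rot",np.round((M.inv()*R.from_euler('xyz',[180,0,float(sys.argv[4])],degrees=True)).as_rotvec(degrees=True),2))
E
python3 go.py .567 .077 .238 156
```

```text
pos [0.2601 0.5954 0.2389] rpy [-179.9    0.   156.4] shift [-0.4887 -0.3522  0.0013]
rot [-0.07  0.01  0.41]
```

Careful with the scale: shifts go in shares of 0.75 m and turns go in shares of 45 degrees. That gives: -0.4 m / 0.75 = -0.5333, -0.36 m / 0.75 = -0.48.

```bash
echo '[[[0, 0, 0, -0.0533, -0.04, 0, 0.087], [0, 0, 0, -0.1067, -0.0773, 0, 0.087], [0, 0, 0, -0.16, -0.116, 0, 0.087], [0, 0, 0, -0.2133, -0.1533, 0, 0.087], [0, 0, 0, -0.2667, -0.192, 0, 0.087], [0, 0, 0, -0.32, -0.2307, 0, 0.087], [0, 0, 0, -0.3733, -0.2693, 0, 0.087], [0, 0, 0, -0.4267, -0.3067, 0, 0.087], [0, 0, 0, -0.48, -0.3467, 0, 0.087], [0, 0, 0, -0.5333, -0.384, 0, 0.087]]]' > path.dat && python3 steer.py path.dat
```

```text
refused: ROWS must be a list of rows, each a list of 7 numbers. Nothing was moved.
```

Nothing moved. I misread the format; it is a list of rows, each a list of 7 numbers. Resending.

```bash
echo '[[0, 0, 0, -0.0533, -0.04, 0, 0.087], [0, 0, 0, -0.1067, -0.0773, 0, 0.087], [0, 0, 0, -0.16, -0.116, 0, 0.087], [0, 0, 0, -0.2133, -0.1533, 0, 0.087], [0, 0, 0, -0.2667, -0.192, 0, 0.087], [0, 0, 0, -0.32, -0.2307, 0, 0.087], [0, 0, 0, -0.3733, -0.2693, 0, 0.087], [0, 0, 0, -0.4267, -0.3067, 0, 0.087], [0, 0, 0, -0.48, -0.3467, 0, 0.087], [0, 0, 0, -0.5333, -0.384, 0, 0.087]]' > path.dat && python3 steer.py path.dat; python3 go.py .567 .077 .238 156
```

```text
time: 1.2
position: [0.5121, 0.1696, 0.2397]
ee_rot: [180.0, 0.0, 156.4]
force: [0.3, 0.6, -0.3]
gripper_width: 0.0871
grip_force: 0.0
pos [0.5121 0.1696 0.2397] rpy [180.    0.  156.4] shift [-0.0874 -0.0628  0.0017]
rot [0.03 0.01 0.4 ]
```

Converted, -0.088 m / 0.75 = -0.1173, -0.07 m / 0.75 = -0.0933.

```bash
echo '[[0, 0, 0, -0.0533, -0.04, 0, 0.087], [0, 0, 0, -0.0933, -0.0667, 0, 0.087], [0, 0, 0, -0.1173, -0.084, 0, 0.087], [0, 0, 0, -0.1173, -0.084, 0, 0.087], [0, 0, 0, -0.1173, -0.084, 0, 0.087]]' > path.dat && python3 steer.py path.dat 30; python3 - <<'E'
from h import *
from plant import bot, camrig
s=bot.state();c=camrig.camera("wrist");T=np.eye(4);T[:3,:3]=R.from_euler('xyz',s["ee_rot"],degrees=True).as_matrix();T[:3,3]=s["position"]
W=T@c["T_tool_cam"];c["origin"]=W[:3,3];c["orientation"]=R.from_matrix(W[:3,:3]).as_euler('xyz',degrees=True)
I=c["img"].astype(int);cv2.imwrite("pics/w1.png",c["img"][:,:,::-1]);print(s["position"],W[:3,3])
t=((I[...,0]>110)&(I[...,0]-I[...,2]>60)&(I[...,1]>80)).astype(np.uint8)
n,l,st,ce=cv2.connectedComponentsWithStats(t)
for i in range(1,n):
    if st[i,4]>30: print(st[i,4],ce[i].round(1),(ray(c,ce[i],.071)*1000).round(1))
m=cv2.morphologyEx((I.max(2)<60).astype(np.uint8),cv2.MORPH_CLOSE,np.ones((15,15)))
n,l,st,ce=cv2.connectedComponentsWithStats(m)
for i in range(1,n):
    if st[i,4]>1500: print("dark",st[i],ce[i].round(0),rect(c,l==i,.068))
E
```

```text
time: 1.7
position: [0.5667, 0.0788, 0.2393]
ee_rot: [180.0, -0.0, 156.4]
force: [-0.3, 0.9, 0.3]
gripper_width: 0.087
grip_force: 0.0
[0.56667372 0.07883716 0.23927465] [0.50235258 0.10698967 0.38488468]
10579 [477.2  62.8] [513.3 279.2  71. ]
445 [224.9  79.7] [422.5  30.4  71. ]
50 [320.5 177. ] [558.8  80.9  71. ]
43 [320.4 190.4] [573.4  74.4  71. ]
51 [183.7 226.3] [548.1 -94.9  71. ]
56 [195.2 233.4] [561.6 -86.9  71. ]
202 [156.5 259.7] [ 572.9 -149.    71. ]
175 [487.4 261.4] [741.1 229.4  71. ]
36 [347.5 242.7] [647.3  78.4  71. ]
124 [370.2 279.9] [706.5  85.4  71. ]
dark [   0    0   61  103 3296] [19. 54.] [ 323.2 -148.5   60.1  104.6   49.9]
dark [    0   206   640   194 75733] [270. 318.] [720.  -10.6 903.  296.6  66.3]
dark [ 509  359  111   41 3646] [562. 381.] [970.4 281.2 147.3  72.2  66.3]
```

View pics/w1.png

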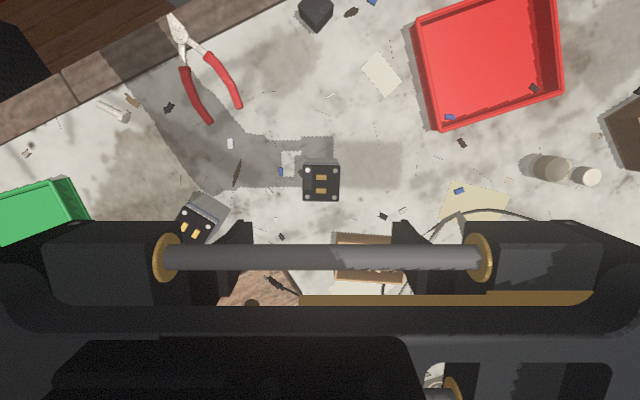

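The wrist view shows can L at (320,184), square to the jaws. The tab midpoint is (0.566, 0.078), which matches the top view to 1 mm. Can R at (190,230) comes out at (0.555, -0.091). Descending on L.

Converted, 0.191 m / 0.75 = 0.2547, 0.04 m / 0.75 = 0.0533.

```bash
echo '[[0, 0, 0, 0, -0.0013, 0.0533, 0.087], [0, 0, 0, 0, -0.0013, 0.1067, 0.087], [0, 0, 0, 0, -0.0013, 0.16, 0.087], [0, 0, 0, 0, -0.0013, 0.2133, 0.087], [0, 0, 0, 0, -0.0013, 0.24, 0.087], [0, 0, 0, 0, -0.0013, 0.2547, 0.087], [0, 0, 0, 0, -0.0013, 0.2547, 0.087], [0, 0, 0, 0, -0.0013, 0.2547, 0.087]]' > path.dat && python3 steer.py path.dat 30; echo '[[0, 0, 0, 0, 0, 0, 0.03], [0, 0, 0, 0, 0, 0, 0.03], [0, 0, 0, 0, 0, 0, 0.03], [0, 0, 0, 0, 0, 0, 0.03], [0, 0, 0, 0, 0, 0, 0.03], [0, 0, 0, 0, 0, 0, 0.03], [0, 0, 0, 0, 0, 0, 0.03], [0, 0, 0, 0, 0, 0, 0.03]]' > path.dat && python3 steer.py path.dat 30
```

```text
time: 2.55
position: [0.5673, 0.0787, 0.0497]
ee_rot: [179.9, 0.1, 156.5]
force: [-0.7, -0.3, -0.1]
gripper_width: 0.0874
grip_force: 0.0
time: 3.35
position: [0.5665, 0.0776, 0.0486]
ee_rot: [-180.0, 0.0, 156.4]
force: [-0.8, -0.8, 0.9]
gripper_width: 0.0432
grip_force: 30.0
```

Gripped at 43–44 mm, which matches the can. Now a gentle lift and a weighing.

Converted, -0.06 m / 0.75 = -0.08, -0.055 m / 0.75 = -0.0733.

```bash
echo '[[0, 0, 0, 0, 0, -0.0067, 0.03], [0, 0, 0, 0, 0, -0.02, 0.03], [0, 0, 0, 0, 0, -0.04, 0.03], [0, 0, 0, 0, 0, -0.06, 0.03], [0, 0, 0, 0, 0, -0.0733, 0.03], [0, 0, 0, 0, 0, -0.08, 0.03], [0, 0, 0, 0, 0, -0.08, 0.03], [0, 0, 0, 0, 0, -0.08, 0.03], [0, 0, 0, 0, 0, -0.08, 0.03], [0, 0, 0, 0, 0, -0.08, 0.03]]' > path.dat && python3 steer.py path.dat 30; for i in 1 2 3; do echo '[[0, 0, 0, 0, 0, 0, 0.03], [0, 0, 0, 0, 0, 0, 0.03]]' > path.dat && python3 steer.py path.dat | grep force; done; python3 go.py .516 .318 .12; python3 go.py .482 -.332 .12
```

```text
time: 4.35
position: [0.566, 0.0777, 0.1079]
ee_rot: [-180.0, -0.1, 156.4]
force: [0.1, 0.1, -3.9]
gripper_width: 0.0439
grip_force: 30.0
force: [-0.7, 0.5, -5.4]
grip_force: 30.0
force: [-0.5, 0.0, -4.3]
grip_force: 30.0
force: [0.7, 0.0, -4.8]
grip_force: 30.0
pos [0.5665 0.0778 0.1086] rpy [180.    0.  156.4] shift [ 0.1424  0.1999 -0.0114]
pos [0.5665 0.0778 0.1086] rpy [180.    0.  156.4] shift [-0.0865 -0.4094 -0.0114]
```

The weight is about 4.6 N, so L is the heavy can and goes in the green tray. I'll raise it clear of the other can and carry it over.

Converted, -0.235 m / 0.75 = -0.3133, -0.06 m / 0.75 = -0.08.

```bash
echo '[[0, 0, 0, 0, 0, -0.0133, 0.03], [0, 0, 0, 0, 0, -0.0333, 0.03], [0, 0, 0, -0.0027, -0.0133, -0.056, 0.03], [0, 0, 0, -0.008, -0.04, -0.0733, 0.03], [0, 0, 0, -0.016, -0.08, -0.08, 0.03], [0, 0, 0, -0.0267, -0.1267, -0.08, 0.03], [0, 0, 0, -0.036, -0.1733, -0.08, 0.03], [0, 0, 0, -0.0467, -0.22, -0.08, 0.03], [0, 0, 0, -0.056, -0.2667, -0.08, 0.03], [0, 0, 0, -0.0667, -0.3133, -0.08, 0.03]]' > path.dat && python3 steer.py path.dat 30;echo '[[0, 0, 0, -0.0093, -0.0467, 0, 0.03], [0, 0, 0, -0.02, -0.0933, 0, 0.03], [0, 0, 0, -0.0293, -0.14, 0, 0.03], [0, 0, 0, -0.0387, -0.18, 0, 0.03], [0, 0, 0, -0.0453, -0.2133, 0, 0.03], [0, 0, 0, -0.048, -0.2267, 0, 0.03], [0, 0, 0, -0.0493, -0.232, 0, 0.03], [0, 0, 0, -0.0493, -0.232, 0, 0.03], [0, 0, 0, -0.0493, -0.232, 0, 0.03]]' > path.dat && python3 steer.py path.dat 30;  python3 go.py .482 -.332 .053
```

```text
time: 5.95
position: [0.5173, -0.1605, 0.1699]
ee_rot: [180.0, 0.1, 156.3]
force: [0.2, -0.1, -5.3]
gripper_width: 0.0441
grip_force: 30.0
time: 6.85
position: [0.4833, -0.3301, 0.1685]
ee_rot: [179.9, -0.0, 156.5]
force: [-0.4, -0.1, -4.1]
gripper_width: 0.0439
grip_force: 30.0
pos [ 0.4833 -0.3301  0.1685] rpy [179.9  -0.  156.5] shift [ 0.0004 -0.0024  0.1155]
```

Converted, 0.11 m / 0.75 = 0.1467, 0.107 m / 0.75 = 0.1427.

```bash
echo '[[0, 0, 0, 0, 0, 0.02, 0.03], [0, 0, 0, 0, 0, 0.0533, 0.03], [0, 0, 0, 0, 0, 0.0867, 0.03], [0, 0, 0, 0, 0, 0.1133, 0.03], [0, 0, 0, 0, 0, 0.1333, 0.03], [0, 0, 0, 0, 0, 0.1427, 0.03], [0, 0, 0, 0, 0, 0.1467, 0.03], [0, 0, 0, 0, 0, 0.1467, 0.03]]' > path.dat && python3 steer.py path.dat 30; echo '[[0, 0, 0, 0, 0, 0.0013, 0.03], [0, 0, 0, 0, 0, 0.0027, 0.03], [0, 0, 0, 0, 0, 0.004, 0.03], [0, 0, 0, 0, 0, 0.0053, 0.03], [0, 0, 0, 0, 0, 0.0053, 0.03], [0, 0, 0, 0, 0, 0.0053, 0.03]]' > path.dat && python3 steer.py path.dat
```

```text
time: 7.65
position: [0.4829, -0.3319, 0.0587]
ee_rot: [-180.0, 0.0, 156.4]
force: [0.4, -0.3, -3.8]
gripper_width: 0.0442
grip_force: 30.0
time: 8.25
position: [0.4825, -0.3318, 0.0546]
ee_rot: [180.0, 0.0, 156.4]
force: [0.1, 0.3, -4.2]
gripper_width: 0.0441
grip_force: 30.0
```

Converted, 0.001 m / 0.75 = 0.0013.

```bash
echo '[[0, 0, 0, 0, 0, 0.0013, 0.03], [0, 0, 0, 0, 0, 0.0013, 0.03], [0, 0, 0, 0, 0, 0.0013, 0.03]]' > path.dat && python3 steer.py path.dat|grep -E "posi|force"; echo '[[0, 0, 0, 0, 0, 0.0013, 0.03], [0, 0, 0, 0, 0, 0.0013, 0.03], [0, 0, 0, 0, 0, 0.0013, 0.03]]' > path.dat && python3 steer.py path.dat|grep -E "posi|force"
```

```text
position: [0.4825, -0.3318, 0.0535]
force: [0.1, 0.1, -4.2]
grip_force: 30.0
position: [0.4827, -0.332, 0.0526]
force: [-0.2, 0.3, -3.9]
grip_force: 30.0
```

Converted, 0.0005 m / 0.75 = 0.0007.

```bash
echo '[[0, 0, 0, 0, 0, 0.0007, 0.03], [0, 0, 0, 0, 0, 0.0007, 0.03], [0, 0, 0, 0, 0, 0.0007, 0.03]]' > path.dat && python3 steer.py path.dat|grep -E "posi|force"; echo '[[0, 0, 0, 0, 0, 0.0007, 0.03], [0, 0, 0, 0, 0, 0.0007, 0.03], [0, 0, 0, 0, 0, 0.0007, 0.03]]' > path.dat && python3 steer.py path.dat|grep -E "posi|force"
```

```text
position: [0.4827, -0.332, 0.0526]
force: [-1.4, 1.8, 2.8]
grip_force: 30.0
position: [0.4828, -0.332, 0.0526]
force: [-3.4, 2.4, 6.1]
grip_force: 30.0
```

The force has changed sign at the expected height, so the can is on the floor. I'll release it, rise, and work out the move to R.

Converted, -0.0005 m / 0.75 = -0.0007.

```bash
echo '[[0, 0, 0, 0, 0, -0.0007, 0.048], [0, 0, 0, 0, 0, -0.0007, 0.055], [0, 0, 0, 0, 0, -0.0007, 0.065], [0, 0, 0, 0, 0, -0.0007, 0.075], [0, 0, 0, 0, 0, -0.0007, 0.075], [0, 0, 0, 0, 0, -0.0007, 0.075]]' > path.dat && python3 steer.py path.dat; echo '[[0, 0, 0, 0, 0, -0.0267, 0.075], [0, 0, 0, 0, 0, -0.0667, 0.075], [0, 0, 0, 0, 0, -0.12, 0.075], [0, 0, 0, 0, 0, -0.16, 0.085], [0, 0, 0, 0, 0, -0.16, 0.085], [0, 0, 0, 0, 0, -0.16, 0.087]]' > path.dat && python3 steer.py path.dat; python3 go.py .555 -.091 .172 120; python3 - <<'E'
from plant import bot, camrig
import cv2
c=camrig.camera("top")["img"][130:270,220:500];cv2.imwrite("pics/t2.png",cv2.resize(c,None,fx=2.5,fy=2.5)[:,:,::-1])
E
```

```text
time: 10.05
position: [0.4825, -0.3319, 0.052]
ee_rot: [-180.0, -0.0, 156.4]
force: [0.6, 0.2, -0.6]
gripper_width: 0.0733
grip_force: 0.0
time: 10.65
position: [0.4828, -0.3319, 0.1725]
ee_rot: [180.0, 0.1, 156.4]
force: [-1.0, 0.2, -0.5]
gripper_width: 0.085
grip_force: 0.0
pos [ 0.4828 -0.3319  0.1725] rpy [1.800e+02 1.000e-01 1.564e+02] shift [0.0303 0.2497 0.0005]
rot [ 0.05  0.06 36.41]
```

View pics/t2.png

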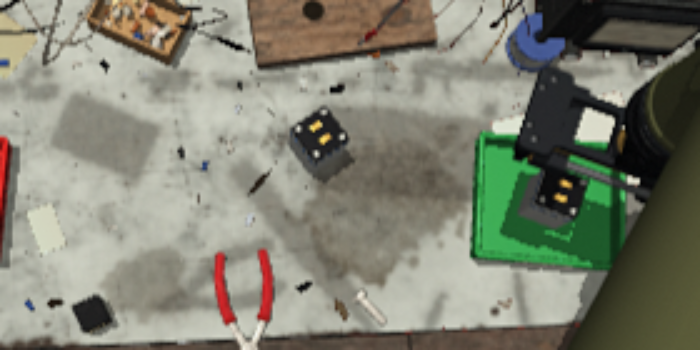

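The heavy can stands upright in the green tray, with its lid at crop (562,190). Can R is undisturbed at crop (319,132). Moving over R.

Converted, 0.25 m / 0.75 = 0.3333, 0.23 m / 0.75 = 0.3067, 36.4 degrees / 45 = 0.8089.

```bash
echo '[[0, 0, 0.1111, 0.0067, 0.0467, 0, 0.087], [0, 0, 0.2444, 0.0133, 0.1, 0, 0.087], [0, 0, 0.3778, 0.02, 0.1533, 0, 0.087], [0, 0, 0.5111, 0.0267, 0.2067, 0, 0.087], [0, 0, 0.6444, 0.0333, 0.26, 0, 0.087], [0, 0, 0.7556, 0.0373, 0.3067, 0, 0.087], [0, 0, 0.8089, 0.04, 0.3333, 0, 0.087], [0, 0, 0.8089, 0.04, 0.3333, 0, 0.087], [0, 0, 0.8089, 0.04, 0.3333, 0, 0.087]]' > path.dat && python3 steer.py path.dat; python3 - <<'E'
from h import *
from plant import bot, camrig
s=bot.state();c=camrig.camera("wrist");T=np.eye(4);T[:3,:3]=R.from_euler('xyz',s["ee_rot"],degrees=True).as_matrix();T[:3,3]=s["position"]
W=T@c["T_tool_cam"];c["origin"]=W[:3,3];c["orientation"]=R.from_matrix(W[:3,:3]).as_euler('xyz',degrees=True)
I=c["img"].astype(int)
t=((I[...,0]>110)&(I[...,0]-I[...,2]>60)&(I[...,1]>80)).astype(np.uint8)
n,l,st,ce=cv2.connectedComponentsWithStats(t)
for i in range(1,n):
    p=ray(c,ce[i],.071)*1000
    if st[i,4]>30 and np.hypot(p[0]-555,p[1]+91)<30: print(st[i,4],ce[i].round(1),p.round(1))
cv2.imwrite("pics/w2.png",c["img"][100:300,220:420,::-1])
E
python3 go.py .555 -.091 .049 120
```

```text
time: 11.6
position: [0.5541, -0.0912, 0.1707]
ee_rot: [-179.8, -0.0, 120.1]
force: [0.0, -0.5, -1.0]
gripper_width: 0.087
grip_force: 0.0
80 [330.7 201.3] [561.4 -88.2  71. ]
84 [313.8 202.2] [548.3 -96.8  71. ]
pos [ 0.5541 -0.0922  0.171 ] rpy [-179.9   -0.   120. ] shift [0.0006 0.0017 0.122 ]
rot [-0.13 -0.01 -0.03]
```

View pics/w2.png

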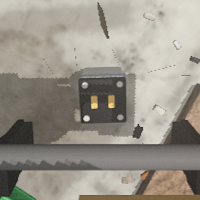

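Can R is square to within about 3°, and its centre is (0.555, -0.0925). I'll trim -3° and descend.

Converted, 0.121 m / 0.75 = 0.1613, 0.11 m / 0.75 = 0.1467, -3 degrees / 45 = -0.0667.

```bash
echo '[[0, 0, -0.0667, 0, 0, 0.04, 0.087], [0, 0, -0.0667, 0, 0, 0.08, 0.087], [0, 0, -0.0667, 0, 0, 0.12, 0.087], [0, 0, -0.0667, 0, 0, 0.1467, 0.087], [0, 0, -0.0667, 0, 0, 0.1613, 0.087], [0, 0, -0.0667, 0, 0, 0.1613, 0.087], [0, 0, -0.0667, 0, 0, 0.1613, 0.087]]' > path.dat && python3 steer.py path.dat 20; echo '[[0, 0, 0, 0, 0, 0, 0.03], [0, 0, 0, 0, 0, 0, 0.03], [0, 0, 0, 0, 0, 0, 0.03], [0, 0, 0, 0, 0, 0, 0.03], [0, 0, 0, 0, 0, 0, 0.03], [0, 0, 0, 0, 0, 0, 0.03], [0, 0, 0, 0, 0, 0, 0.03], [0, 0, 0, 0, 0, 0, 0.03]]' > path.dat && python3 steer.py path.dat 20;echo '[[0, 0, 0, 0, 0, -0.0067, 0.03], [0, 0, 0, 0, 0, -0.02, 0.03], [0, 0, 0, 0, 0, -0.04, 0.03], [0, 0, 0, 0, 0, -0.0667, 0.03], [0, 0, 0, 0, 0, -0.0933, 0.03], [0, 0, 0, 0, 0, -0.1067, 0.03], [0, 0, 0, 0, 0, -0.1067, 0.03], [0, 0, 0, 0, 0, -0.1067, 0.03], [0, 0, 0, 0, 0, -0.1067, 0.03]]' > path.dat && python3 steer.py path.dat; echo '[[0, 0, 0, 0, 0, 0, 0.03], [0, 0, 0, 0, 0, 0, 0.03]]' > path.dat && python3 steer.py path.dat; python3 go.py .516 .318 .13 156.4
```

```text
time: 12.35
position: [0.5555, -0.0918, 0.0518]
ee_rot: [180.0, 0.0, 122.9]
force: [-0.2, 0.1, 0.8]
gripper_width: 0.087
grip_force: 0.0
time: 13.15
position: [0.5551, -0.0907, 0.0511]
ee_rot: [-180.0, -0.0, 123.0]
force: [1.1, -0.2, 0.1]
gripper_width: 0.0444
grip_force: 20.0
time: 14.05
position: [0.5544, -0.0906, 0.1301]
ee_rot: [-179.9, -0.1, 123.0]
force: [0.7, 0.2, -1.3]
gripper_width: 0.0439
grip_force: 20.0
time: 14.25
position: [0.5547, -0.0907, 0.1303]
ee_rot: [-179.9, -0.0, 123.0]
force: [0.2, -0.0, -1.2]
gripper_width: 0.0439
grip_force: 20.0
pos [ 0.5547 -0.0907  0.1303] rpy [-179.9   -0.   123. ] shift [3.638e-01 1.902e-01 3.000e-04]
rot [ -0.06  -0.05 -33.39]
```

About 1 N, so R is the light can. On to the red tray.

Converted, 0.31 m / 0.75 = 0.4133, 0.055 m / 0.75 = 0.0733.

```bash
echo '[[0, 0, 0, 0.0133, 0.0067, -0.0067, 0.03], [0, 0, 0, 0.0467, 0.024, -0.02, 0.03], [0, 0, 0, 0.0933, 0.0493, -0.0267, 0.03], [0, 0, 0, 0.14, 0.0733, -0.0267, 0.03], [0, 0, 0, 0.1867, 0.0973, -0.0267, 0.03], [0, 0, 0, 0.2333, 0.1213, -0.0267, 0.03], [0, 0, 0, 0.28, 0.1467, -0.0267, 0.03], [0, 0, 0, 0.3267, 0.1707, -0.0267, 0.03], [0, 0, 0, 0.3733, 0.1947, -0.0267, 0.03], [0, 0, 0, 0.4133, 0.216, -0.0267, 0.03]]' > path.dat && python3 steer.py path.dat; echo '[[0, 0, 0, 0.0333, 0.0173, 0, 0.03], [0, 0, 0, 0.06, 0.032, 0, 0.03], [0, 0, 0, 0.072, 0.0373, 0.0133, 0.03], [0, 0, 0, 0.072, 0.0373, 0.04, 0.03], [0, 0, 0, 0.072, 0.0373, 0.0733, 0.03], [0, 0, 0, 0.072, 0.0373, 0.1, 0.03], [0, 0, 0, 0.072, 0.0373, 0.1133, 0.03], [0, 0, 0, 0.072, 0.0373, 0.12, 0.03], [0, 0, 0, 0.072, 0.0373, 0.12, 0.03], [0, 0, 0, 0.072, 0.0373, 0.12, 0.03]]' > path.dat && python3 steer.py path.dat; python3 go.py .516 .318 .055
```

```text
time: 15.25
position: [0.5209, 0.2608, 0.1514]
ee_rot: [180.0, -0.1, 123.1]
force: [0.6, 0.2, -0.8]
gripper_width: 0.0438
grip_force: 20.0
time: 16.25
position: [0.5168, 0.3182, 0.062]
ee_rot: [179.9, -0.0, 123.0]
force: [1.4, 0.1, 0.5]
gripper_width: 0.0441
grip_force: 20.0
pos [0.5168 0.3182 0.062 ] rpy [179.9  -0.  123. ] shift [ 0.0003 -0.0008  0.007 ]
```

Converted, 0.0055 m / 0.75 = 0.0073, 0.004 m / 0.75 = 0.0053.

```bash
echo '[[0, 0, 0, 0, 0, 0.0027, 0.03], [0, 0, 0, 0, 0, 0.0053, 0.03], [0, 0, 0, 0, 0, 0.0073, 0.03], [0, 0, 0, 0, 0, 0.0073, 0.03], [0, 0, 0, 0, 0, 0.0073, 0.03]]' > path.dat && python3 steer.py path.dat|grep -E "posi|force"; echo '[[0, 0, 0, 0, 0, 0.0013, 0.03], [0, 0, 0, 0, 0, 0.0013, 0.03], [0, 0, 0, 0, 0, 0.0013, 0.03]]' > path.dat && python3 steer.py path.dat|grep -E "posi|force"; echo '[[0, 0, 0, 0, 0, 0.0007, 0.03], [0, 0, 0, 0, 0, 0.0007, 0.03], [0, 0, 0, 0, 0, 0.0007, 0.03]]' > path.dat && python3 steer.py path.dat|grep -E "posi|force"
```

```text
position: [0.5162, 0.318, 0.0556]
force: [0.3, -0.0, -1.5]
grip_force: 20.0
position: [0.5164, 0.3181, 0.0551]
force: [-0.6, -0.8, 3.9]
grip_force: 20.0
position: [0.5163, 0.3181, 0.0551]
force: [-1.3, -1.2, 7.2]
grip_force: 20.0
```

Seated at the expected height. Releasing, rising and checking.

Converted, -0.0005 m / 0.75 = -0.0007.

```bash
echo '[[0, 0, 0, 0, 0, -0.0007, 0.048], [0, 0, 0, 0, 0, -0.0007, 0.055], [0, 0, 0, 0, 0, -0.0007, 0.065], [0, 0, 0, 0, 0, -0.0007, 0.075], [0, 0, 0, 0, 0, -0.0007, 0.075], [0, 0, 0, 0, 0, -0.0007, 0.075]]' > path.dat && python3 steer.py path.dat; echo '[[0, 0, 0, 0, 0, -0.0267, 0.075], [0, 0, 0, 0, 0, -0.0667, 0.075], [0, 0, 0, 0, 0, -0.12, 0.075], [0, 0, 0, 0, 0, -0.1733, 0.075], [0, 0, 0, 0, 0, -0.2133, 0.075], [0, 0, 0, 0, 0, -0.2133, 0.075], [0, 0, 0, 0, 0, -0.2133, 0.075]]' > path.dat && python3 steer.py path.dat; python3 - <<'E'
from plant import bot, camrig
import cv2,numpy as np
a=camrig.camera("top")["img"][130:270,130:500];b=camrig.camera("scene")["img"][110:310,190:560]
cv2.imwrite("pics/t3.png",cv2.resize(np.vstack([a,b]),None,fx=1.7,fy=1.7)[:,:,::-1])
E
```

```text
time: 17.95
position: [0.5161, 0.318, 0.0545]
ee_rot: [-180.0, 0.0, 123.0]
force: [-0.3, -0.9, -0.7]
gripper_width: 0.0735
grip_force: 0.0
time: 18.65
position: [0.5164, 0.3181, 0.2152]
ee_rot: [179.9, -0.0, 123.0]
force: [-0.2, 0.2, -0.2]
gripper_width: 0.0749
grip_force: 0.0
```

View pics/t3.png

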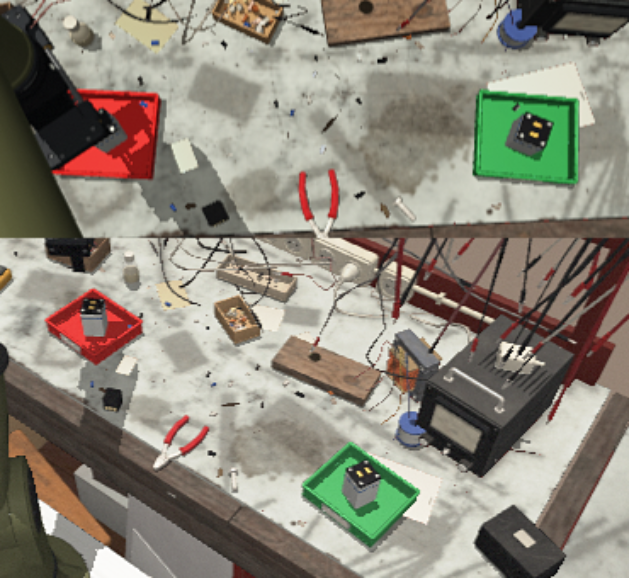

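Both cans stand upright in their trays, red at crop (93,315) and green at (362,485), and the gripper is clear. Handing in.

```bash
python3 -c "
from plant import bot, camrig
print(bot.hand_in())"
```

```text
the job is handed in; nothing more can be done
None
```

I handed the job in at about 19 s with the heavy can (about 4.6 N) upright on the green tray's floor and the light can (about 1 N) upright on the red tray's floor; the hand-in returned no verdict.

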